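# Lock the levelling foot of a comb-frame stand

## Robot

A 6-joint arm with a two-finger parallel gripper is mounted at the origin on the work surface. World frame = base frame: x ahead of the robot, y to its left, z up, the work surface at z = 0. Lengths are in mm, angles in rad, forces in N, time in s.
With the tool pointing down it reaches from about 250 to 725 mm from the base axis. Payload 9.7 kg.
Tool frame: the origin (TCP) lies between the finger pads; the fingertips stand 11 mm ahead of it and the grasp point (between the pads) lies 8 mm behind it (r.tip_reach is the distance from the TCP to the fingertips, in mm); z points along the fingers, y is the direction in which the jaws open and shut (so a half turn about z gives the same grasp; the last joint's range is limited). The gripper opens to 85 mm and grips with 20 to 120 N. Pads are 22 mm wide; open, the fingers measure 114 mm over their backs; the gripper's body (76 mm by 85 mm) begins 54 mm behind the grasp point. The pads swing forward as they close: fully open they stand 13 mm farther back than shut.
Start: joints at [1.315, 0.087, 0.176, 1.66, 0, 1.571], TCP at [139.158, 532.101, 242.284] pointing down, gripper open.
Joint ranges: [-3.13, 3.13], [-0.85, 1.81], [-1.15, 1.24], [-2.2, 2.28], [-1.44, 1.52], [-3.14, 3.14]. Speed limits (rad/s): [2.22, 2.22, 2.57, 3.14, 3.14, 3.14].

## Interface

Orientations are given as a 3x3 rotation matrix whose columns are the frame's x, y, z axes.
In Python, from bench import r gives the robot as it stands.
- The arm moves only by the tool move_arm, never from a script. Its argument "series" is a list of rows, each an object of numbers: "dx", "dy", "dz": the shift along the tool's x, y, z in mm; "yaw": the turn about the tool's z in degrees; "claw": the closure in counts, from 0 (fully open) to 255 (shut). In form: [{"dx": .., "dy": .., "dz": .., "yaw": .., "claw": ..}, ...]. A call has 1 to 20 rows; each row is the pose to reach, as a shift and turn from the pose commanded when the call began, along the tool's axes at that moment; what a row does not reach only later rows make up. A row lasts 1/12 s, in which the tool goes at most 41.7 mm and 7.16 degrees, less where a joint would pass 70% of its speed; a pose out of reach is approached as far as the arm can. A call with a gripper value outside its range is refused whole. The fingers move at their own pace and stop on an object; the grip force is fixed at half the most. Time passes only in rows, so rows that repeat a pose let the fingers close. It gives the time, the measured TCP pose, the force and the opening at its end, in the units of the state.
- r.state(): the state, without advancing time (a new reading comes with each control period).
- r.get_image(name): name is "scene" or "top"; returns a dict with "image" (480x640x3 uint8, red, green, blue), "range_z" (480x640 float32, mm along the optical axis (not along the pixel's ray), 0 where there is no reading), "K" (3x3 intrinsics, pixels), "dist_coeffs" ([k1, k2, p1, p2, k3] as OpenCV has them; the pictures are not rectified), "cam_to_world" (4x4, takes a point from camera to world coordinates). Camera axes: x right, y up, looking along -z (the intrinsics and any distortion apply to the point x, -y, -z); pixel columns grow to the right and rows downward; lengths in mm; the calibration is good to about 2 mm. A picture is of the moment at which its call begins.
- r.finish_job(): hands the job in, once; it reports no verdict.
The state is a dict: "clock": time; "joints": joint angles; "dq": joint speeds; "joint_torque": joint torques, N m; "tcp_pos": TCP position; "tool_rot": TCP orientation; "wrist_force": force on the tool from outside, world axes, zero at the start; "moment": the same for the moment, N m; "width": finger opening in mm.
Only numpy, scipy, OpenCV 4.12 (cv2) and the standard library are available. Lean on these libraries where they do the work, as an engineer would, in place of code of your own. Each camera call takes 0.05 s, during which the arm holds its last target. There are 200 camera calls.

## Task

The stand that holds the comb frame has just been levelled at the foot with the orange nut. Lock that foot: turn the orange jam nut clockwise (seen from above) until it is tight down against its steel boss, then let go. Leave the blue nut as it is, since that corner is still to be set, and do not disturb the honey jar.

Things in the scene. Friction and masses are not known exactly. Their poses are not given: they have to be found in the camera images.
- orange_nut (a joint): Turn of the orange jam nut on its fixed upright 10 mm screw, rad, growing clockwise seen from above. At 1.40 it sits on the steel boss and stops solidly; starts at 0.15 to 0.70. Steep thread: descends 4.8 mm per rad. Turns stiffly (0.12 N m), stays where left; straining a few degrees past the stop is harmless.
- orange_nut_grip (a point): Grip point on the screw axis, in the nut's upright bar: 64 mm long (x), 16 wide (y, pinch here), 12 mm up and 16 down from this point. 22 to 30 below it: 28 mm collar; 80 above table when home. Boss 40 mm across, top 50 above table; fixed screw pokes through the bar to 110. On one end (either) of a plywood stand; its comb frame, 130 mm high, begins 75 mm away; else clear.
- blue_nut (a joint): Turn, rad, of an identical but blue jam nut on the foot at the other end of the stand, 400 mm from the orange one; same sense and stop as the orange one. It stands part-way at about 0.4 and must be left there, not turned.
- jar_center (a point): Centre (half-way up) of a loose amber jar of honey with a brass lid, 66 mm across and 85 mm tall, upright on the table on the robot's side of the stand. A bystander.
Mind the look-alikes: they are no part of the job. There is more than one size of the part that bears jar_center; the job needs the larger. Leave any purple look-alike of the part that bears orange_nut alone.

How it is judged:
By the outcome, as a careful person would: the job done as asked, in the order asked, and still so for the second after the job is handed in, with the robot touching nothing.
It also fails if it takes over 35 s, if anything falls off the work surface, if the arm or the gripper's body presses on something with over 40 N, if the wrist force passes 120 N, or if a joint passes its speed limit or range.

## Working session

There is one attempt and no reset: what is moved stays moved. The work goes in short steps, Python scripts to look and compute and a tool call to move; the robot and the scene stay as the last step left them, time stands still between calls to the robot, and variables do not carry over. Pictures are saved under pics/ and viewed, about 8 in all and at most 12, crops included, and the job is handed in when it is done.

Besides the shell and the picture viewer there is one more tool, called after "Emit:" as name(argument=value, ...) on one line, values as JSON. move_arm: Moves the arm, as the interface text tells. Its arguments: {"type":"object","properties":{"series":{"type":"array"}},"required":["series"]}

```bash
mkdir -p pics; cat > h.py <<'E'
import numpy as np, cv2
from bench import r
def snap(n):
    d=r.get_image(n); np.savez(''+n+'.npz',**d); return d
def pts(d,uv):
    "world points from depth at pixels uv"
    uv=np.asarray(uv,float).reshape(-1,2); z=d['range_z'][uv[:,1].astype(int),uv[:,0].astype(int)]
    p=cv2.undistortPoints(uv[:,None],d['K'],d['dist_coeffs'])[:,0]
    c=np.c_[p[:,0]*z,-p[:,1]*z,-z,np.ones(len(z))]
    return (c@d['cam_to_world'].T)[:,:3],z
def ray(d,uv,h):
    p=cv2.undistortPoints(np.float64(uv).reshape(-1,1,2),d['K'],d['dist_coeffs'])[:,0]
    v=np.c_[p[:,0],-p[:,1],-np.ones(len(p))]@d['cam_to_world'][:3,:3].T
    o=d['cam_to_world'][:3,3]; return o+v*((h-o[2])/v[:,2])[:,None]
E
python3 - <<'E'
from h import *
for n in('scene','top'):
    d=snap(n); cv2.imwrite(f'pics/{n}0.png',d['image'][...,::-1]); print(n,d['cam_to_world'].round(2).tolist(),(d['range_z']>0).mean())
s=r.state();print(s)
E
```

```text
scene [[0.25, -0.7, 0.66, 1004.89], [0.97, 0.19, -0.16, -123.72], [-0.01, 0.68, 0.73, 641.93], [0.0, 0.0, 0.0, 1.0]] 0.996103515625
top [[0.02, 0.99, -0.11, 416.46], [-1.0, 0.02, -0.02, -0.22], [-0.02, 0.11, 0.99, 813.69], [0.0, 0.0, 0.0, 1.0]] 0.9962434895833333
{'clock': 0.1, 'joints': array([1.31501136e+00, 8.74282631e-02, 1.75200184e-01, 1.65982237e+00,
       5.32166265e-05, 1.57080628e+00]), 'dq': array([ 0.00026671, -0.00222534,  0.00042436, -0.00074444, -0.00065733,
        0.00069823]), 'joint_torque': array([ 9.57140219e-04, -5.21561337e+01,  4.65652978e+01,  1.60027191e-02,
        5.43481463e-05,  4.01594619e-06]), 'tcp_pos': array([139.0868912 , 531.91171613, 241.63445332]), 'tool_rot': array([[-9.67462457e-01,  2.53014343e-01, -3.68783362e-04],
       [ 2.53014606e-01,  9.67461715e-01, -1.19985165e-03],
       [ 5.32041081e-05, -1.25411900e-03, -9.99999212e-01]]), 'wrist_force': array([0.37345294, 0.866593  , 0.29363384]), 'moment': array([ 0.00540314,  0.03938292, -0.01197639]), 'width': 85.47317216043312}
```

View pics/scene0.png

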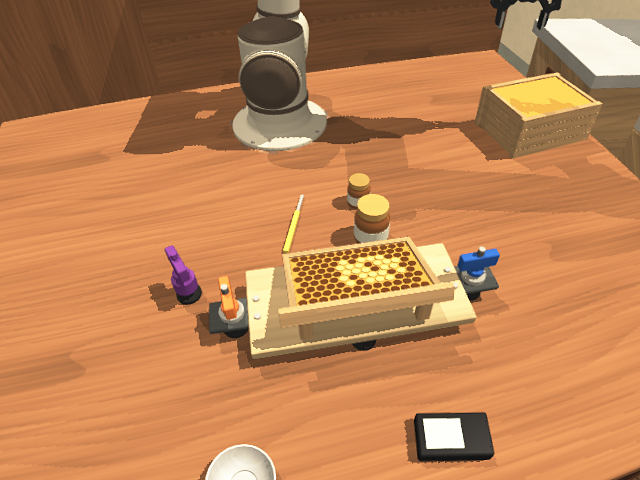

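View pics/top0.png

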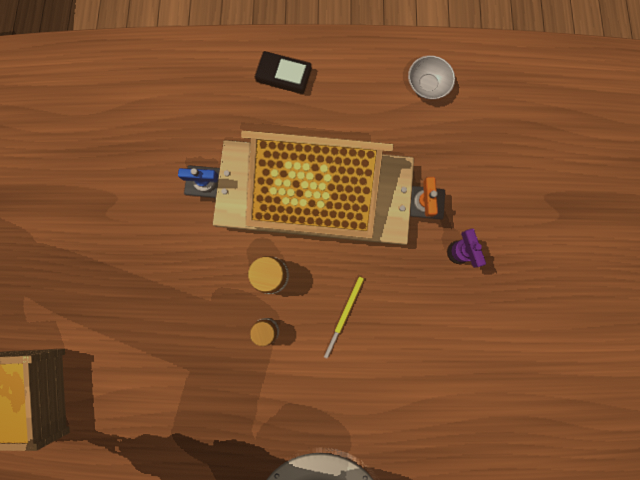

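Top view: the orange nut is at (430,197) on the right end of the stand. A purple look-alike is at (470,247), the blue nut at (198,174), and the large jar at (267,275) with a smaller one at (263,333). The orange nut on the stand's foot is the target, so I'll measure it and view a crop.

```bash
python3 - <<'E'
from h import *
ims=[]
for n in('scene','top'):
    d=dict(np.load(n+'.npz')); hsv=cv2.cvtColor(d['image'],cv2.COLOR_RGB2HSV)
    box={'scene':(205,250,270,330),'top':(405,455,165,230)}[n]
    for nm,lo,hi,b in(('orange',(5,190,120),(16,255,255),box),('blue',(105,150,60),(125,255,255),(0,640,0,480)),('purple',(135,100,30),(160,255,255),(0,640,0,480))):
        m=cv2.inRange(hsv,lo,hi); k=np.zeros_like(m);k[b[2]:b[3],b[0]:b[1]]=1; m*=k
        v,u=np.nonzero(m); P,z=pts(d,np.c_[u,v]); 
        t=P[:,2].max(); 
        q=P[P[:,2]>np.percentile(P[:,2],97)-8]
        (cx,cy),(w,h),a=cv2.minAreaRect(q[:,:2].astype(np.float32))
        bx=cv2.boxPoints(((cx,cy),(w,h),a)); e=[bx[1]-bx[0],bx[2]-bx[1]]; e=max(e,key=np.linalg.norm)
        print(n,nm,len(u),(u.mean(),v.mean()),'zpct',np.percentile(P[:,2],[5,50,97,100]).round(1),'top c',round(cx),round(cy),'size',round(w),round(h),'long dir deg',np.degrees(np.arctan2(e[1],e[0])).round(1))
    c=d['image'][box[2]-20:box[3]+20,box[0]-30:box[1]+30,::-1]; ims.append(cv2.resize(c,(390,390),interpolation=cv2.INTER_CUBIC))
cv2.imwrite('pics/crop1.png',np.hstack(ims))
E
```

```text
scene orange 142 (np.float64(229.07746478873239), np.float64(309.11971830985914)) zpct [62.8 85.7 96.1 97.3] top c 579 -178 size 59 16 long dir deg 2.0
scene blue 676 (np.float64(477.54289940828403), np.float64(261.7677514792899)) zpct [ 61.7  88.9  97.6 641.9] top c 790 46 size 54 546 long dir deg -44.0
scene purple 830 (np.float64(180.82048192771083), np.float64(274.0397590361446)) zpct [ 28.4  65.4 108.5 641.9] top c 744 -185 size 535 11 long dir deg 14.4
top orange 432 (np.float64(428.88425925925924), np.float64(196.15277777777777)) zpct [ 62.9  96.4  99.8 813.7] top c 496 -107 size 52 260 long dir deg -42.1
top blue 220 (np.float64(195.9227272727273), np.float64(173.93636363636364)) zpct [ 94.4  97.4  99.8 813.7] top c 528 115 size 318 42 long dir deg 53.6
top purple 782 (np.float64(468.47186700767264), np.float64(249.19181585677748)) zpct [ 38.5  91.9 110.5 813.7] top c 440 -130 size 32 263 long dir deg -72.9
```

View pics/crop1.png

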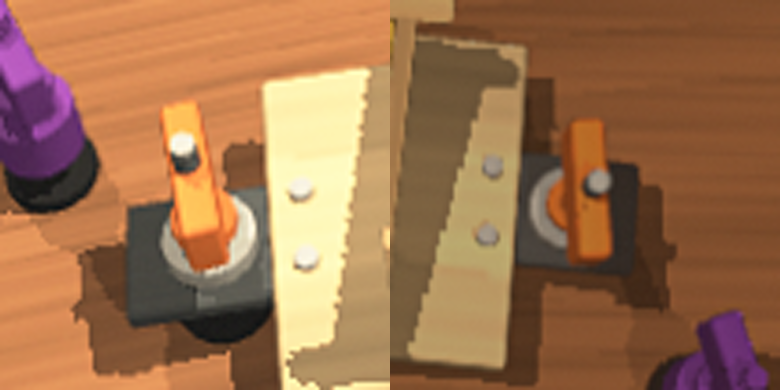

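The crop confirms it: an orange bar on a steel boss at the stand's end with the screw through it, while purple stands separately. I'll refine with zero-depth pixels dropped.

```bash
python3 - <<'E'
from h import *
def rect(q):
    (cx,cy),(w,h),a=cv2.minAreaRect(q.astype(np.float32)); bx=cv2.boxPoints(((cx,cy),(w,h),a)); e=max([bx[1]-bx[0],bx[2]-bx[1]],key=np.linalg.norm)
    return np.round([cx,cy,w,h,np.degrees(np.arctan2(e[1],e[0]))],1)
for n in('scene','top'):
    d=dict(np.load(n+'.npz')); hsv=cv2.cvtColor(d['image'],cv2.COLOR_RGB2HSV); V,U=np.mgrid[:480,:640]
    b={'scene':(205,250,270,330),'top':(413,450,165,230)}[n]
    for nm,lo,hi in(('orange',(3,190,70),(17,255,255)),('purple',(135,100,30),(160,255,255)),('blue',(105,150,60),(125,255,255))):
        m=(cv2.inRange(hsv,lo,hi)>0)&(d['range_z']>0)
        if nm=='orange': m[:, :b[0]]=0;m[:,b[1]:]=0;m[:b[2]]=0;m[b[3]:]=0
        v,u=np.nonzero(m); P,z=pts(d,np.c_[u,v]); t=np.percentile(P[:,2],97); s=P[:,2]>t-6
        print(n,nm,t.round(1),np.median(P[s,2]).round(1),'depth',rect(P[s,:2]))
        if nm=='orange': print(' ray',rect(ray(d,np.c_[u,v][s],97)[:,:2]))
d=dict(np.load('top.npz')); print('screw',ray(d,[[431.5,183.5],[430,183]],110)[:, :2].round(1))
E
```

```text
scene orange 96.1 93.7 depth [ 578.8 -177.6   59.1   16.1    2. ]
 ray [ 581.9 -177.2   61.8   16.3    1.9]
scene purple 108.1 108.0 depth [ 490.5 -249.6   10.2   10.    34.9]
scene blue 97.6 95.9 depth [610.5 218.6  62.7  16.2  87.1]
top orange 99.8 97.3 depth [ 574.  -176.9   62.1   16.4    3.1]
 ray [ 573.8 -176.7   62.    16.2    4.4]
top purple 109.9 110.5 depth [ 487.7 -247.6   10.    10.     6.2]
top blue 99.8 97.5 depth [606.  221.2  60.8  14.8  85.7]
screw [[ 590.1 -174.2]
 [ 590.9 -171.8]]
```

Emit:
move_arm(series=[{"dx": -603, "dy": -575, "dz": 20, "yaw": -18, "claw": 90}, {"dx": -603, "dy": -575, "dz": 20, "yaw": -18, "claw": 90}, {"dx": -603, "dy": -575, "dz": 20, "yaw": -18, "claw": 90}, {"dx": -603, "dy": -575, "dz": 20, "yaw": -18, "claw": 90}, {"dx": -603, "dy": -575, "dz": 20, "yaw": -18, "claw": 90}, {"dx": -603, "dy": -575, "dz": 20, "yaw": -18, "claw": 90}, {"dx": -603, "dy": -575, "dz": 20, "yaw": -18, "claw": 90}, {"dx": -603, "dy": -575, "dz": 20, "yaw": -18, "claw": 90}, {"dx": -603, "dy": -575, "dz": 20, "yaw": -18, "claw": 90}, {"dx": -603, "dy": -575, "dz": 20, "yaw": -18, "claw": 90}, {"dx": -603, "dy": -575, "dz": 20, "yaw": -18, "claw": 90}, {"dx": -603, "dy": -575, "dz": 20, "yaw": -18, "claw": 90}, {"dx": -603, "dy": -575, "dz": 20, "yaw": -18, "claw": 90}, {"dx": -603, "dy": -575, "dz": 20, "yaw": -18, "claw": 90}, {"dx": -603, "dy": -575, "dz": 20, "yaw": -18, "claw": 90}, {"dx": -603, "dy": -575, "dz": 20, "yaw": -18, "claw": 90}, {"dx": -603, "dy": -575, "dz": 20, "yaw": -18, "claw": 90}, {"dx": -603, "dy": -575, "dz": 20, "yaw": -18, "claw": 90}, {"dx": -603, "dy": -575, "dz": 20, "yaw": -18, "claw": 90}, {"dx": -603, "dy": -575, "dz": 20, "yaw": -18, "claw": 90}])

```text
clock: 1.77
tcp_pos: [576.9, -177.7, 221.8]
tool_rot: [[-0.998, -0.058, -0.0], [-0.058, 0.998, 0.0], [0.0, 0.0, -1.0]]
wrist_force: [0.6, 0.7, 0.0]
width: 55.2
```

Emit:
move_arm(series=[{"dz": 40}, {"dz": 75}, {"dz": 100}, {"dz": 110}, {"dz": 110}])

```text
invalid input at $.series[0]: expected keys dx, dy, dz, yaw, claw
```

```bash
python3 - <<'E'
from h import *
ims=[]
print(r.state()['joints'].round(2),r.state()['width'])
for n,b in(('scene',(170,290,230,350)),('top',(380,480,140,240))):
    d=snap(n); ims.append(cv2.resize(d['image'][b[2]:b[3],b[0]:b[1],::-1],(400,400),interpolation=cv2.INTER_CUBIC))
cv2.imwrite('pics/c2.png',np.hstack(ims))
E
```

```text
[-0.3   0.21  0.28  1.64  0.   -0.36] 55.1582067991927
```

View pics/c2.png

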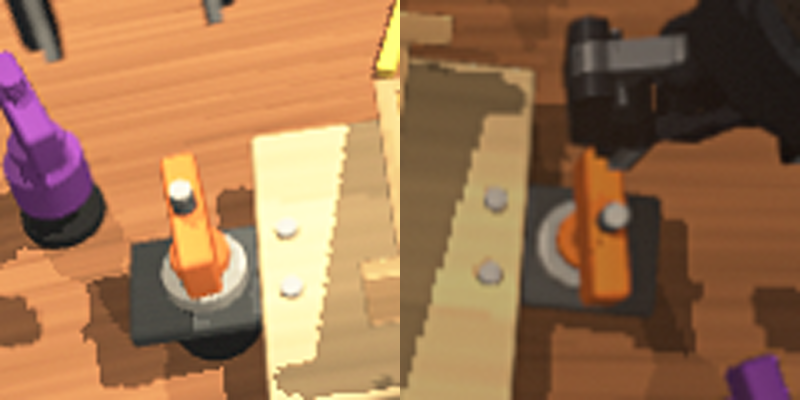

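The move was refused because every key is required in each row. The picture shows the gripper still high and the nut untouched. Retrying.

Emit:
move_arm(series=[{"dx": 0, "dy": 0, "dz": 40, "yaw": 0, "claw": 90}, {"dx": 0, "dy": 0, "dz": 75, "yaw": 0, "claw": 90}, {"dx": 0, "dy": 0, "dz": 100, "yaw": 0, "claw": 90}, {"dx": 0, "dy": 0, "dz": 110, "yaw": 0, "claw": 90}, {"dx": 0, "dy": 0, "dz": 110, "yaw": 0, "claw": 90}])

```text
clock: 2.28
tcp_pos: [574.8, -174.9, 109.6]
tool_rot: [[-0.998, -0.059, -0.005], [-0.059, 0.998, 0.001], [0.004, 0.002, -1.0]]
wrist_force: [0.2, 0.1, 0.5]
width: 55.5
```

```bash
python3 - <<'E'
from h import *
ims=[]
print(r.state()['joints'].round(2),r.state()['width'])
for n,b in(('scene',(170,290,230,350)),('top',(380,480,140,240))):
    d=snap(n); ims.append(cv2.resize(d['image'][b[2]:b[3],b[0]:b[1],::-1],(400,400),interpolation=cv2.INTER_CUBIC))
cv2.imwrite('pics/c3.png',np.hstack(ims))
E
```

```text
[-0.3   0.2   0.05  1.42  0.   -0.35] 55.46700667994316
```

View pics/c3.png

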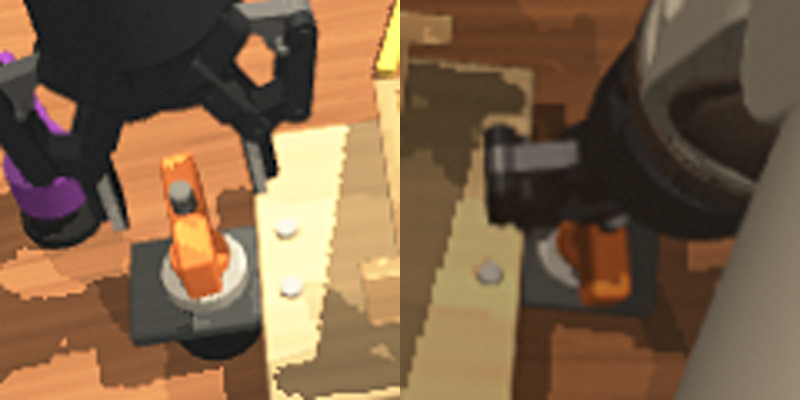

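The fingers straddle the bar, centred to within a few mm. Lowering and gripping.

Emit:
move_arm(series=[{"dx": 0, "dy": 0, "dz": 15, "yaw": 0, "claw": 90}, {"dx": 0, "dy": 0, "dz": 28, "yaw": 0, "claw": 90}, {"dx": 0, "dy": 0, "dz": 33, "yaw": 0, "claw": 90}, {"dx": 0, "dy": 0, "dz": 33, "yaw": 0, "claw": 90}, {"dx": 0, "dy": 0, "dz": 33, "yaw": 0, "claw": 90}, {"dx": 0, "dy": 0, "dz": 33, "yaw": 0, "claw": 150}, {"dx": 0, "dy": 0, "dz": 33, "yaw": 0, "claw": 200}, {"dx": 0, "dy": 0, "dz": 33, "yaw": 0, "claw": 255}, {"dx": 0, "dy": 0, "dz": 33, "yaw": 0, "claw": 255}, {"dx": 0, "dy": 0, "dz": 33, "yaw": 0, "claw": 255}, {"dx": 0, "dy": 0, "dz": 33, "yaw": 0, "claw": 255}, {"dx": 0, "dy": 0, "dz": 33, "yaw": 0, "claw": 255}])

```text
clock: 3.38
tcp_pos: [576.8, -177.2, 80.4]
tool_rot: [[-0.998, -0.057, 0.002], [-0.057, 0.998, -0.003], [-0.001, -0.003, -1.0]]
wrist_force: [-0.3, -7.1, 1.8]
width: 15.0
```

```bash
python3 - <<'E'
from h import *
s=r.state();print(s['wrist_force'].round(1),s['moment'].round(2),s['tcp_pos'],s['width'])
E
```

```text
[-0.3 -7.1  1.8] [-1.5   0.05 -0.11] [ 576.81063956 -177.21689461   80.44131863] 15.025101091670091
```

Emit:
move_arm(series=[{"dx": 0, "dy": 0, "dz": 0.3, "yaw": 4, "claw": 255}, {"dx": 0, "dy": 0, "dz": 0.7, "yaw": 8, "claw": 255}, {"dx": 0, "dy": 0, "dz": 1.0, "yaw": 12, "claw": 255}, {"dx": 0, "dy": 0, "dz": 1.3, "yaw": 16, "claw": 255}, {"dx": 0, "dy": 0, "dz": 1.7, "yaw": 20, "claw": 255}, {"dx": 0, "dy": 0, "dz": 2.0, "yaw": 24, "claw": 255}, {"dx": 0, "dy": 0, "dz": 2.3, "yaw": 28, "claw": 255}, {"dx": 0, "dy": 0, "dz": 2.7, "yaw": 32, "claw": 255}, {"dx": 0, "dy": 0, "dz": 3.0, "yaw": 36, "claw": 255}, {"dx": 0, "dy": 0, "dz": 3.4, "yaw": 40, "claw": 255}, {"dx": 0, "dy": 0, "dz": 3.4, "yaw": 40, "claw": 255}, {"dx": 0, "dy": 0, "dz": 3.4, "yaw": 40, "claw": 255}])

```text
clock: 4.38
tcp_pos: [576.7, -178.4, 77.1]
tool_rot: [[-0.801, 0.599, 0.002], [0.599, 0.801, -0.005], [-0.004, -0.003, -1.0]]
wrist_force: [-0.9, -13.3, 2.8]
width: 15.2
```

```bash
python3 - <<'E'
from h import *
s=r.state();print(s['wrist_force'].round(1),s['moment'].round(2),s['tcp_pos'],s['width'],np.degrees(np.arctan2(*s['tool_rot'][[1,0],1])),s['joints'].round(2))
E
```

```text
[ -0.9 -13.3   2.8] [-2.61  0.16 -0.14] [ 576.67470104 -178.35861387   77.12930881] 15.153118248895318 53.189193225680576 [-0.3   0.21 -0.    1.35 -0.    0.34]
```

Emit:
move_arm(series=[{"dx": -0.6, "dy": -0.8, "dz": 0.3, "yaw": 3, "claw": 255}, {"dx": -0.6, "dy": -0.8, "dz": 0.5, "yaw": 6, "claw": 255}, {"dx": -0.6, "dy": -0.8, "dz": 0.8, "yaw": 9, "claw": 255}, {"dx": -0.6, "dy": -0.8, "dz": 0.8, "yaw": 9, "claw": 255}, {"dx": -0.6, "dy": -0.8, "dz": 0.8, "yaw": 9, "claw": 255}])

```text
clock: 4.8
tcp_pos: [576.5, -178.7, 76.3]
tool_rot: [[-0.697, 0.717, 0.001], [0.717, 0.697, -0.004], [-0.004, -0.002, -1.0]]
wrist_force: [-1.9, -10.0, 3.7]
width: 15.4
```

```bash
cat > s.py <<'E'
from h import *
s=r.state();print(s['wrist_force'].round(1),s['moment'].round(2),s['tcp_pos'].round(1),s['width'],np.degrees(np.arctan2(*s['tool_rot'][[1,0],1])).round(2))
E
python3 s.py
```

```text
[ -1.9 -10.    3.7] [-1.97  0.35 -0.13] [ 576.5 -178.7   76.3] 15.44734301220712 44.22
```

Emit:
move_arm(series=[{"dx": 0, "dy": 0, "dz": 0.3, "yaw": 3, "claw": 255}, {"dx": 0, "dy": 0, "dz": 0.5, "yaw": 6, "claw": 255}, {"dx": 0, "dy": 0, "dz": 0.7, "yaw": 8, "claw": 255}, {"dx": 0, "dy": 0, "dz": 0.7, "yaw": 8, "claw": 255}, {"dx": 0, "dy": 0, "dz": 0.7, "yaw": 8, "claw": 255}])

```text
clock: 5.22
tcp_pos: [576.4, -178.9, 75.6]
tool_rot: [[-0.591, 0.807, 0.001], [0.807, 0.591, -0.004], [-0.004, -0.002, -1.0]]
wrist_force: [-3.0, -10.8, 3.6]
width: 14.7
```

```bash
python3 s.py
```

```text
[ -3.  -10.8   3.6] [-2.09  0.48 -0.08] [ 576.4 -178.9   75.6] 14.700267334714969 36.23
```

Emit:
move_arm(series=[{"dx": 0, "dy": 0, "dz": 0.3, "yaw": 3, "claw": 255}, {"dx": 0, "dy": 0, "dz": 0.5, "yaw": 6, "claw": 255}, {"dx": 0, "dy": 0, "dz": 0.5, "yaw": 6, "claw": 255}, {"dx": 0, "dy": 0, "dz": 0.5, "yaw": 6, "claw": 255}])

```text
clock: 5.55
tcp_pos: [576.3, -179.0, 75.2]
tool_rot: [[-0.504, 0.864, 0.001], [0.864, 0.504, -0.005], [-0.005, -0.002, -1.0]]
wrist_force: [-4.0, -11.3, 5.3]
width: 15.5
```

```bash
python3 s.py; python3 - <<'E'
from h import *
ims=[]
for n,b in(('scene',(170,290,230,350)),('top',(380,480,140,240))):
    d=snap(n); ims.append(cv2.resize(d['image'][b[2]:b[3],b[0]:b[1],::-1],(400,400),interpolation=cv2.INTER_CUBIC))
cv2.imwrite('pics/c4.png',np.hstack(ims))
E
```

```text
[ -4.  -11.3   5.3] [-2.39  0.68  0.54] [ 576.3 -179.    75.2] 15.483415753577937 30.26
```

View pics/c4.png

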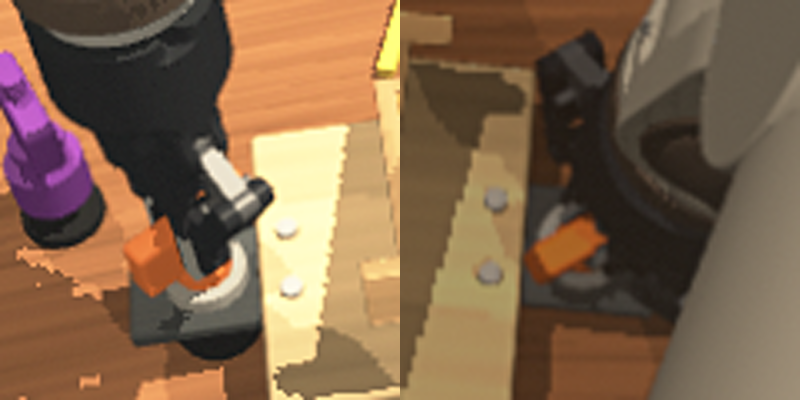

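The bar has turned about 60°, and the moment jumped from -0.1 to +0.54 N m, which suggests the stop. I'll add 3° to confirm.

Emit:
move_arm(series=[{"dx": 0, "dy": 0, "dz": 0, "yaw": 1.5, "claw": 255}, {"dx": 0, "dy": 0, "dz": 0, "yaw": 3, "claw": 255}, {"dx": 0, "dy": 0, "dz": 0, "yaw": 3, "claw": 255}, {"dx": 0, "dy": 0, "dz": 0, "yaw": 3, "claw": 255}])

```text
clock: 5.98
tcp_pos: [576.3, -179.1, 75.2]
tool_rot: [[-0.459, 0.888, 0.001], [0.888, 0.459, -0.005], [-0.005, -0.002, -1.0]]
wrist_force: [-4.0, -12.7, 5.0]
width: 15.5
```

```bash
python3 s.py
```

```text
[ -4.  -12.7   5. ] [-2.63  0.72  1.49] [ 576.3 -179.1   75.2] 15.476188763317811 27.34
```

Moment is now 1.49 N m, so it's solidly at the stop. Easing the strain, opening and lifting straight up.

Emit:
move_arm(series=[{"dx": 0, "dy": 0, "dz": 0, "yaw": -1.5, "claw": 255}, {"dx": 0, "dy": 0, "dz": 0, "yaw": -3, "claw": 255}, {"dx": 0, "dy": 0, "dz": 0, "yaw": -3, "claw": 90}, {"dx": 0, "dy": 0, "dz": 0, "yaw": -3, "claw": 90}, {"dx": 0, "dy": 0, "dz": 0, "yaw": -3, "claw": 90}, {"dx": 0, "dy": 0, "dz": 0, "yaw": -3, "claw": 90}, {"dx": 0, "dy": 0, "dz": 0, "yaw": -3, "claw": 90}, {"dx": 0, "dy": 0, "dz": -15, "yaw": -3, "claw": 90}, {"dx": 0, "dy": 0, "dz": -45, "yaw": -3, "claw": 90}, {"dx": 0, "dy": 0, "dz": -80, "yaw": -3, "claw": 90}, {"dx": 0, "dy": 0, "dz": -120, "yaw": -3, "claw": 90}, {"dx": 0, "dy": 0, "dz": -160, "yaw": -3, "claw": 90}, {"dx": 0, "dy": 0, "dz": -160, "yaw": -3, "claw": 90}, {"dx": 0, "dy": 0, "dz": -160, "yaw": -3, "claw": 90}])

```text
clock: 7.15
tcp_pos: [577.4, -176.7, 236.8]
tool_rot: [[-0.505, 0.863, 0.005], [0.863, 0.505, -0.001], [-0.004, 0.003, -1.0]]
wrist_force: [-0.5, 0.5, -0.8]
width: 55.1
```

```bash
python3 s.py; python3 - <<'E'
from h import *
def rect(q):
    (cx,cy),(w,h),a=cv2.minAreaRect(q.astype(np.float32)); bx=cv2.boxPoints(((cx,cy),(w,h),a)); e=max([bx[1]-bx[0],bx[2]-bx[1]],key=np.linalg.norm)
    return np.round([cx,cy,w,h,np.degrees(np.arctan2(e[1],e[0]))],1)
ims=[]
for n,b in(('scene',(200,265,270,335)),('top',(405,455,165,230))):
    d=snap(n); hsv=cv2.cvtColor(d['image'],cv2.COLOR_RGB2HSV)
    for nm,lo,hi in(('orange',(3,190,70),(17,255,255)),('blue',(105,150,60),(125,255,255))):
        m=(cv2.inRange(hsv,lo,hi)>0)&(d['range_z']>0)
        if nm=='orange': m[:, :b[0]]=0;m[:,b[1]:]=0;m[:b[2]]=0;m[b[3]:]=0
        v,u=np.nonzero(m); P,z=pts(d,np.c_[u,v]); t=np.percentile(P[:,2],97); s=P[:,2]>t-6
        print(n,nm,t.round(1),np.median(P[s,2]).round(1),rect(P[s,:2]))
    cv2.imwrite(f'pics/f_{n}.png',d['image'][...,::-1])
E
```

```text
[-0.5  0.5 -0.8] [-0.01  0.    0.02] [ 577.4 -176.7  236.8] 55.06251278280929 30.35
scene orange 88.7 86.0 [ 578.8 -177.6   13.8   62.   -62.9]
scene blue 97.5 96.0 [610.  218.9  63.   16.6  86.3]
top orange 94.3 92.4 [ 573.1 -177.1   16.    62.1  -58.4]
top blue 99.3 97.3 [606.  221.3  61.   14.6  87.7]
```

View pics/f_scene.png

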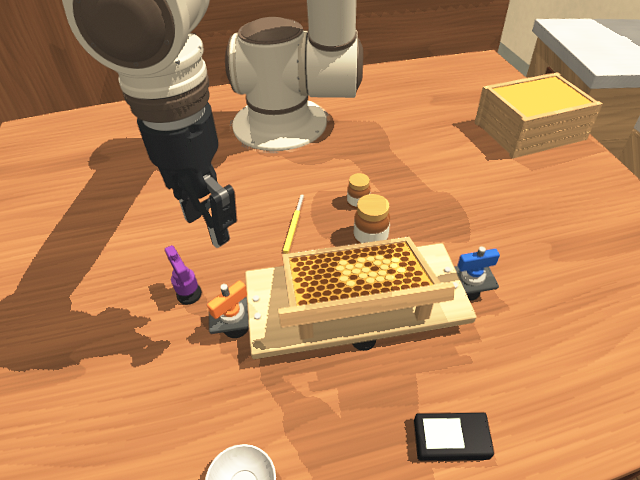

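Orange at (229,299) has turned about 62°. Its bar top is at 92.4 mm against 92 expected when seated, and everything else is in place.

```bash
python3 -c "
from bench import r
print(r.finish_job())"
```

```text
the job is handed in; nothing more can be done
None
```

The orange jam nut is turned clockwise about 62° until it seated on its boss, then released, and the job is handed in.

- **Tightness:** at the stop the twisting moment rose from about −0.1 to +1.5 N m over the last 9° commanded. I eased 3° of strain off before opening the gripper.
- **Height:** the bar top dropped from 97.3 to 92.4 mm in the top view, against 92 mm expected when seated. The scene camera read a few mm lower (86.0 mm median), but it sees more of the bar's side than its top.
- **Rest of the scene:** the blue nut's position and height are unchanged. Its measured bar angle shifted by −0.8° in one view and +2.0° in the other, which I take as measurement noise. The jars and the purple nut look in place in the last scene picture. I did not measure the jar's position.
- **Robot at hand-in:** the gripper was open, about 240 mm above the table and touching nothing, with roughly 7 s on the clock.
- **Forces:** the readings I took stayed under about 15 N at the wrist.
- **Refused move:** one move call was refused because its rows lacked some keys. Nothing moved, and I resent it with all of them.

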